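# Line up the pastille tins on the tilting fence tray

## Task

Stand the pastille tin from the counter upright in the free place of the low tray, without touching the two tins already in it. Then raise the tray by its wooden handle, to a slope of about 30 degrees, so that all three tins slide down into a single row against the red fence; lower the tray gently until it lies flat (do not let it drop) and let go, disturbing nothing else on the counter.

Things in the scene. Friction and masses are not known exactly. Their poses are not given: they have to be found in the camera images.
- tin_a: round pastille tin, dark red body with a tan lid, 70 mm in diameter over the lid (68 mm below it), 36 mm high, about 90 g; origin at the centre of its underside, z up. One of the two that already stand in the tray, away from the fence.
- tin_b: round pastille tin, dark red body with a tan lid, 70 mm in diameter over the lid (68 mm below it), 36 mm high, about 90 g; origin at the centre of its underside, z up. The other of the two that already stand in the tray, away from the fence.
- tin_c: round pastille tin, dark red body with a tan lid, 70 mm in diameter over the lid (68 mm below it), 36 mm high, about 90 g; origin at the centre of its underside, z up. The one that stands on the counter, to the left of the tray.
- fence_mid (a point): foot of the tray's red fence: middle of its inner face, on the tray's floor (24 mm over the counter when flat). It moves with the tray; x points away from the fence towards the handle, y along the fence, z out of the floor. The fence stands 28 mm above the floor. It has places for three tins, about y = -82, 0 and 82 mm: tin_b takes -82 (the far end), tin_a one of the other two; the last is free.
- floor_mid (a point): centre of the tray's grey smooth floor, 80 mm from the fence; axes as fence_mid. The floor is 160 mm deep along x and 250 mm long along y, room for three tins side by side. The three walls other than the fence stand 16 mm above it and are 6 mm thick. Tins start to slide on it at a slope of 11 to 18 degrees.
- tray_hinge (a point): middle of the tray's hinge line, which runs along the fence (along y), 6 mm behind the fence's inner face and 8 mm below the floor, 16 mm above the counter. Axes as fence_mid. The stand under the tray is fixed to the counter.
- tray_handle (a point): grip point of the handle, an upright dark wooden tab fixed outside the wall opposite the fence, at its middle: 10 mm thick along x, 50 mm wide along y; its top is 14 mm above this point, which lies 62 mm above the floor and 198 mm from the hinge along x. Axes as fence_mid; it turns with the tray, so a gripper that pinches its broad faces leans with it, towards the fence.
- tray (a joint): slope of the tray in rad: 0 flat on its stand, grows as the handle side is raised, stop at 0.8. The tray weighs 0.5 kg, turns freely with little damping, and falls back if it is let go.
- tap_foot (a point): centre of the foot of a tall fixed tap (a swan-neck pipe 45 mm thick, about 0.42 m high, its neck bent away from the robot) that stands just beyond the tray's far left corner: carry things and swing the arm round it on the robot's side. A glass display case stands close on the right of the tray.
- sweet_jar: glass jar of white sweets with a white lid, 69 mm in diameter, 107 mm high, a bystander; origin at its underside
- ballotin_b: closed purple card box, 67 x 93 x 46 mm, a bystander; origin at its underside
- ribbon_roll: roll of pink ribbon with a loose end, 92 x 116 x 25 mm, a bystander; origin at its underside
Things that resemble listed ones, but are neither listed nor needed, are in the scene too. What is shaped like the tin_b but turquoise is not meant.

How it is judged:
By the outcome, as a careful person would: the job done as asked, in the order asked, and still so for the second after the job is handed in, with the robot touching nothing.
It also fails if it takes over 53 s, if anything falls off the work surface, if the arm or the gripper's body presses on something with over 40 N, if the wrist force passes 120 N, or if a joint passes its speed limit or range.

## Robot

A 6-joint arm with a two-finger parallel gripper is mounted at the origin on a cart in front of the work surface, level with it; the furniture and walls round the work are solid. World frame = base frame: x ahead of the robot, y to its left, z up, the work surface at z = 0. Lengths are in m, angles in rad, forces in N, time in s.
With the tool pointing down it reaches from about 0.425 to 0.95 m from the base axis. Payload 3.5 kg.
Tool frame: the origin (TCP) lies on the centre line of the jaws, within the pads' length; the fingertips stand 14 mm ahead of it and the grasp point (between the pads) lies 5 mm behind it (ctrl.finger_overhang is the distance from the TCP to the fingertips, in m); z points along the fingers, y is the line along which they close (so a half turn about z gives the same grasp; the last joint's range is limited). The gripper opens to 85 mm and grips with 20 to 120 N. Pads are 22 mm wide; open, the fingers measure 114 mm over their backs; the gripper's body (76 mm by 85 mm) begins 54 mm behind the grasp point. The pads swing forward as they close: fully open they stand 13 mm farther back than shut.
Start: joints at [0.984, 0.286, 1.577, -0, 1.279, -0.15], TCP at [0.286, 0.612, 0.245] pointing down, gripper open.
Joint ranges: [-2.77, 2.77], [-0.9, 2.22], [0.21, 2.48], [-1.53, 4.67], [0.24, 2.81], [-2.84, 2.84]. Speed limits (rad/s): [2.79, 2.79, 3.14, 3.14, 3.14, 3.14].

## Interface

Orientations are given as a unit quaternion [x, y, z, w].
In Python, from plant import ctrl gives the robot as it stands.
- The arm moves only by the tool send_rows, never from a script. Its argument "moves" is text: rows parted by semicolons, each of 7 numbers parted by spaces: the turn, a rotation vector about the tool's x, y, z in units of 360 degrees (1.0 is 360 degrees), then the shift along the tool's x, y, z in units of 20 cm (1.0 is 20 cm), then the gripper's target within -1 to 1 (fully open at 1, half-way at 0, shut at -1). A call has 1 to 12 rows; each row is the pose to reach, as a shift and turn from the pose commanded when the call began, along the tool's axes at that moment, turning the shorter way round; what a row does not reach only later rows make up. A row lasts 1/8 s, in which the tool goes at most 62.5 mm and 10.7 degrees, less where a joint would pass 70% of its speed; a pose out of reach is approached as far as the arm can. A call with a number of a shift or a turn outside -1 to 1 is refused whole. A call with a gripper value outside its range is refused whole. The fingers move at their own pace and stop on an object; "newtons" is the grip in N (left out, the last holds). Time passes only in rows, so rows that repeat a pose let the fingers close. It gives the time, the measured TCP pose, the force, the opening and the grip force at its end, in the units of the state.
- ctrl.get_state(): the state, without advancing time (a new reading comes with each control period).
- ctrl.read_camera(name): name is "scene" or "top" or "wrist"; returns a dict with "image" (384x512x3 uint8, red, green, blue), "fovy" (degrees; the focal length in pixels is half the picture's height over the tangent of half this angle, whatever the lens; pixels are square), "cx", "cy" (the principal point, pixels), "extrinsics" (4x4, takes a point from camera to world coordinates). Camera axes: x right, y up, looking along -z (the intrinsics and any distortion apply to the point x, -y, -z); pixel columns grow to the right and rows downward; lengths in m; the calibration is good to about 2 mm. A picture is of the moment at which its call begins. There is no depth.
- ctrl.sign_off(): hands the job in; it is judged then, once.
The state is a dict: "time": time; "qpos": joint angles; "dq": joint speeds; "joint_efforts": joint torques, N m; "eef_pos": TCP position; "tcp_rot": TCP orientation; "contact_force": force on the tool from outside, world axes, zero at the start; "wrist_torque": the same for the moment, N m; "opening": opening from 0.0 (shut) to 1.0 (fully open); "finger_force": force on a finger pad.
Only numpy, scipy, OpenCV 4.12 (cv2) and the standard library are available. Lean on these libraries where they do the work, as an engineer would, in place of code of your own. Each camera call takes 0.05 s, during which the arm holds its last target. There are 200 camera calls.

## Working session

There is one attempt and no reset: what is moved stays moved. The work goes in short steps, Python scripts to look and compute and a tool call to move; the robot and the scene stay as the last step left them, time stands still between calls to the robot, and variables do not carry over. Pictures are saved under pics/ and viewed, at most 10 in all, crops included, and the job is handed in when it is done.

Besides the shell and the picture viewer there is one more tool, called after ">>>" as name(argument=value, ...) on one line, values as JSON. send_rows: Moves the arm, as the interface text tells. Its arguments: {"type":"object","properties":{"moves":{"type":"string"},"newtons":{"type":"number"}},"required":["moves"]}

```bash
ls; mkdir -p pics; python3 - <<'E'
from plant import ctrl
import cv2,numpy as np
for n in ["scene","top"]:
    r=ctrl.read_camera(n); cv2.imwrite(f"pics/{n}1.png",cv2.resize(r["image"][:,:,::-1],None,fx=1.5,fy=1.5,interpolation=cv2.INTER_CUBIC))
    print(n,{k:(v if k!="extrinsics" else np.round(v,4)) for k,v in r.items() if k!="image"})
s=ctrl.get_state();print(s)
E
```

```text
pics
scene {'fovy': 55.82404910557034, 'cx': 256.7737799030264, 'cy': 189.28203555028944, 'extrinsics': array([[ 0.763 ,  0.3949, -0.5117,  0.0501],
       [-0.6459,  0.4359, -0.6267, -0.4593],
       [-0.0244,  0.8087,  0.5877,  0.6992],
       [ 0.    ,  0.    ,  0.    ,  1.    ]])}
top {'fovy': 51.52420589858679, 'cx': 257.998455075266, 'cy': 183.2664945338779, 'extrinsics': array([[ 0.0216,  0.9809, -0.1932,  0.3553],
       [-0.9997,  0.0234,  0.0068,  0.1907],
       [ 0.0112,  0.193 ,  0.9811,  1.1175],
       [ 0.    ,  0.    ,  0.    ,  1.    ]])}
{'time': 0.1, 'qpos': array([ 9.84015678e-01,  2.87126841e-01,  1.57805391e+00,  4.66058207e-07,
        1.27862354e+00, -1.50014830e-01]), 'dq': array([ 0.00047416, -0.00068886, -0.0045451 , -0.00135587, -0.0023002 ,
        0.00157447]), 'joint_efforts': array([ 1.23206402e-03, -4.07301271e+01, -2.93699169e+01, -9.50407548e-05,
        3.41963445e-03, -9.19732429e-06]), 'eef_pos': array([0.28519059, 0.61115496, 0.24403968]), 'tcp_rot': array([ 2.16651158e-01,  9.76248459e-01, -1.03154460e-03, -3.98437006e-04]), 'contact_force': array([0.17891574, 0.48302141, 0.66976509]), 'wrist_torque': array([-0.02544825, -0.02943368,  0.03549277]), 'finger_force': 0.0, 'opening': 0.9986864676474728}
```

View pics/scene1.png

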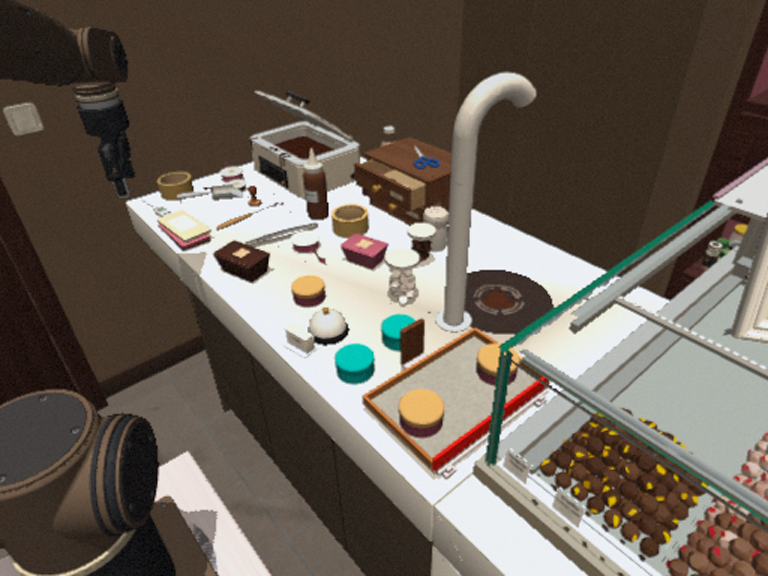

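View pics/top1.png

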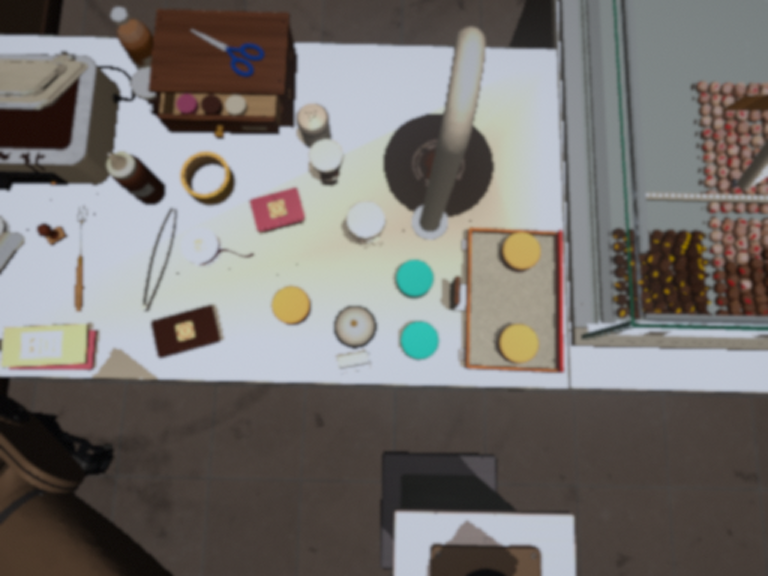

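The top view shows tin_c's lid at (291,305). The tray spans (468–563, 230–370) with its red fence on the right. tin_b is at (520,250), tin_a at (518,343) and the handle near (456,293), so the middle place is the free one.

```bash
cat > h.py <<'E'
import numpy as np
from scipy.spatial.transform import Rotation as R
def pix(r,u,v,z):
    f=192/np.tan(np.radians(r["fovy"])/2)
    E=np.array(r["extrinsics"]); d=E[:3,:3]@np.array([(u-r["cx"])/f,-(v-r["cy"])/f,-1]); o=E[:3,3]
    return o+d*(z-o[2])/d[2]
def proj(r,p):
    f=192/np.tan(np.radians(r["fovy"])/2)
    E=np.array(r["extrinsics"]); q=E[:3,:3].T@(np.array(p)-E[:3,3])
    return r["cx"]+f*q[0]/-q[2], r["cy"]-f*q[1]/-q[2]
def rel(pos,rot,s):
    """row numbers from state s (tool axes) to world pos / Rotation rot"""
    R0=R.from_quat(s["tcp_rot"])
    return np.round(np.r_[(R0.inv()*rot).as_rotvec()/(2*np.pi), R0.inv().apply(np.array(pos)-s["eef_pos"])/0.2],3)
E
python3 - <<'E'
from plant import ctrl
from h import *
import cv2
r=ctrl.read_camera("top"); q=ctrl.read_camera("scene")
for n,u,v,z in [("tin_c",291,305,.036),("tin_b",521,251,.06),("tin_a",519,343,.06),("handle top",457,293,.1),("wallTL",468,230,.04),("wallBL",467,369,.04),("fenceTR",564,232,.052),("fenceBR",564,370,.052),("tap",430,222,0),("jar lid",365,220,.107),("teal1",414,278,.036),("teal2",419,340,.036),("dome",355,326,.03),("caseglass",572,335,0.0)]:
    print(n,np.round(pix(r,u/1.5,v/1.5,z),3))
for n,u,v,z in [("tin_c",309,285,.036),("tin_b",496,356,.06),("tin_a",421,405,.06)]:
    print(n,np.round(pix(q,u/1.5,v/1.5,z),3))
# case glass height: top front-left corner scene (505,347)/1.5 at candidates
for z in (.1,.15,.2,.25,.3): print(z,np.round(pix(q,505/1.5,347/1.5,z),3), np.round(pix(r,632/1.5,320/1.5,z),3))
im=q["image"][150:310,230:380]; cv2.imwrite("pics/c.png",cv2.resize(im[:,:,::-1],None,fx=4,fy=3.75,interpolation=cv2.INTER_CUBIC)[:600])
E
```

```text
tin_c [0.508 0.357 0.036]
tin_b [ 0.614 -0.06   0.06 ]
tin_a [ 0.446 -0.053  0.06 ]
handle top [0.527 0.062 0.1  ]
wallTL [0.657 0.034 0.04 ]
wallBL [0.4   0.037 0.04 ]
fenceTR [ 0.654 -0.143  0.052]
fenceBR [ 0.401 -0.134  0.052]
tap [0.682 0.102 0.   ]
jar lid [0.652 0.224 0.107]
teal1 [0.564 0.133 0.036]
teal2 [0.45  0.123 0.036]
dome [0.473 0.24  0.03 ]
caseglass [ 0.469 -0.167  0.   ]
tin_c [0.508 0.352 0.036]
tin_b [ 0.612 -0.06   0.06 ]
tin_a [ 0.444 -0.055  0.06 ]
0.1 [ 0.603 -0.081  0.1  ] [ 0.487 -0.239  0.1  ]
0.15 [ 0.557 -0.112  0.15 ] [ 0.48  -0.218  0.15 ]
0.2 [ 0.511 -0.144  0.2  ] [ 0.474 -0.197  0.2  ]
0.25 [ 0.465 -0.176  0.25 ] [ 0.467 -0.176  0.25 ]
0.3 [ 0.419 -0.207  0.3  ] [ 0.461 -0.155  0.3  ]
```

```bash
cat >> h.py <<'E'
def down(deg):  # tool y axis at angle deg in world xy, pointing down
    a=np.radians(deg); y=np.array([np.cos(a),np.sin(a),0]); z=np.array([0,0,-1.]); return R.from_matrix(np.c_[np.cross(y,z),y,z])
E
python3 - <<'E'
from plant import ctrl
from h import *
print(rel([.508,.355,.2],down(90),ctrl.get_state()))
E
```

```text
[-0.    -0.    -0.07  -1.551 -0.69   0.223]
```

>>> send_rows(moves="0 0 -0.02 -0.28 -0.12 0.04 1; 0 0 -0.04 -0.56 -0.24 0.08 1; 0 0 -0.06 -0.84 -0.36 0.12 1; 0 0 -0.07 -1 -0.45 0.15 1; 0 0 -0.07 -1 -0.45 0.15 1")

```text
time: 0.82
eef_pos: [0.4299, 0.4432, 0.2144]
tcp_rot: [0.001, 1.0, -0.001, -0.001]
contact_force: [-0.2, 0.7, -0.1]
opening: 1.002
finger_force: 0.0
```

```bash
python3 - <<'E'
from plant import ctrl
from h import *
s=ctrl.get_state();print(s["eef_pos"],rel([.508,.355,.2],down(90),s))
E
```

```text
[0.42985709 0.44324968 0.21435169] [-0.    -0.    -0.    -0.391 -0.441  0.072]
```

>>> send_rows(moves="0 0 0 -0.2 -0.22 0.04 1; 0 0 0 -0.39 -0.44 0.07 1; 0 0 0 -0.39 -0.44 0.07 1; 0 0 0 -0.39 -0.44 0.07 1")

```text
time: 1.32
eef_pos: [0.5064, 0.3587, 0.2014]
tcp_rot: [-0.002, 1.0, 0.0, -0.0]
contact_force: [-0.5, -0.6, -0.2]
opening: 1.001
finger_force: 0.0
```

```bash
python3 - <<'E'
from plant import ctrl
from h import *
import cv2
s=ctrl.get_state();print(s["eef_pos"],rel([.508,.355,.2],down(90),s))
r=ctrl.read_camera("wrist");print(np.round(r["extrinsics"],3),proj(r,[.508,.355,.036]))
cv2.imwrite("pics/w1.png",cv2.resize(r["image"][:,:,::-1],None,fx=1.5,fy=1.5))
E
```

```text
[0.50636713 0.35866799 0.20141136] [ 0.    -0.     0.    -0.008 -0.018  0.007]
[[-0.003 -0.949 -0.315  0.425]
 [ 1.    -0.003 -0.001  0.358]
 [ 0.    -0.315  0.949  0.33 ]
 [ 0.     0.     0.     1.   ]] (np.float64(253.60344187707176), np.float64(177.97304445681414))
```

View pics/w1.png

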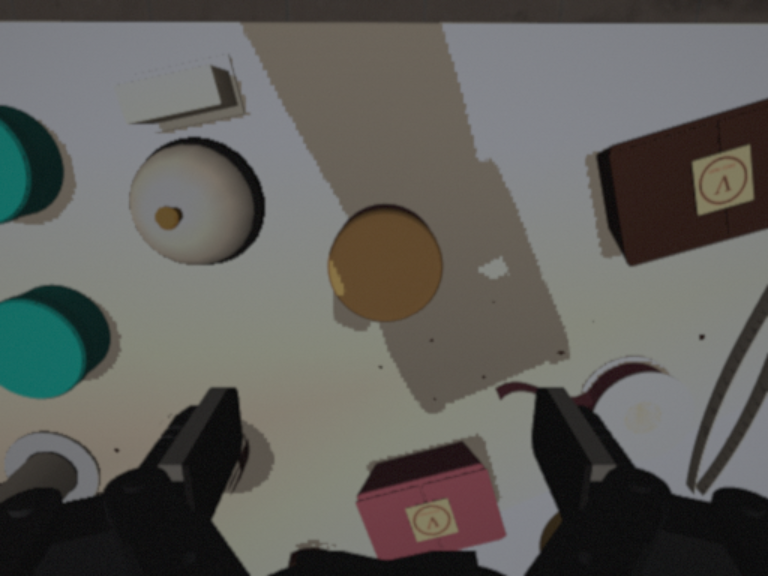

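The wrist view shows the tin's lid at (385,265), about 3 mm from the prediction, so the tin is at about (0.507, 0.357).

>>> send_rows(moves="0 0 0 0 -0.008 0.25 1; 0 0 0 0 -0.008 0.5 1; 0 0 0 0 -0.008 0.7 1; 0 0 0 0 -0.008 0.8 1; 0 0 0 0 -0.008 0.89 1; 0 0 0 0 -0.008 0.89 1; 0 0 0 0 -0.008 0.89 -0.2; 0 0 0 0 -0.008 0.89 -0.4; 0 0 0 0 -0.008 0.89 -0.4; 0 0 0 0 -0.008 0.89 -0.4; 0 0 0 0 -0.008 0.89 -0.4", newtons=35)

```text
time: 2.75
eef_pos: [0.5084, 0.3568, 0.0254]
tcp_rot: [-0.001, 1.0, 0.001, 0.002]
contact_force: [-1.1, 0.4, 6.2]
opening: 0.804
finger_force: 40.1
```

>>> send_rows(moves="0 0 0 0 0 -0.2 -0.4; 0 0 0 0 0 -0.45 -0.4; 0 0 0 0 0 -0.7 -0.4; 0 0 0 0 0 -0.9 -0.4; 0 0 0 0 0 -0.9 -0.4; 0 0 0 0 0 -0.9 -0.4")

```text
time: 3.5
eef_pos: [0.5061, 0.3556, 0.2017]
tcp_rot: [-0.001, 1.0, -0.001, -0.001]
contact_force: [-0.1, 0.6, -1.6]
opening: 0.802
finger_force: 40.1
```

```bash
python3 - <<'E'
from plant import ctrl
from h import *
import cv2
s=ctrl.get_state();print(s["eef_pos"],s["contact_force"],rel([.52,.06,.2],down(90),s))
r=ctrl.read_camera("wrist")
cv2.imwrite("pics/w2.png",r["image"][:,:,::-1])
E
```

```text
[0.50605926 0.35559567 0.2016608 ] [-0.07811802  0.57276034 -1.63789172] [-0.    -0.     0.    -0.065 -1.478  0.01 ]
```

View pics/w2.png

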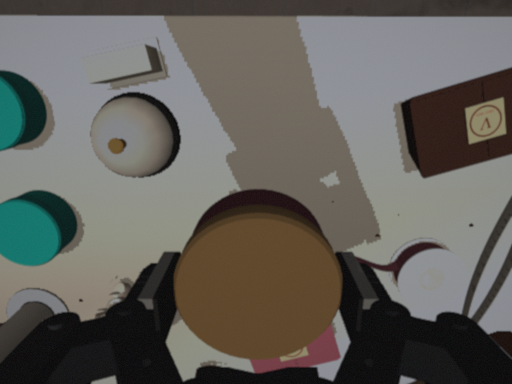

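The tin is held level between the jaws, with its lid centred near (258,282).

>>> send_rows(moves="0 0 0 -0.01 -0.2 0 -0.4; 0 0 0 -0.03 -0.42 0 -0.4; 0 0 0 -0.04 -0.65 0 -0.4; 0 0 0 -0.06 -0.85 0 -0.4; 0 0 0 -0.08 -1 0 -0.4; 0 0 0 -0.08 -1 0 -0.4")

```text
time: 4.3
eef_pos: [0.5226, 0.1544, 0.2008]
tcp_rot: [0.0, 1.0, -0.0, -0.002]
contact_force: [-0.0, 0.7, -0.7]
opening: 0.8
finger_force: 40.2
```

>>> send_rows(moves="0 0 0 -0.01 -0.2 0 -0.4; 0 0 0 -0.02 -0.42 0 -0.4; 0 0 0 -0.03 -0.65 0 -0.4; 0 0 0 -0.04 -0.85 0 -0.4; 0 0 0 -0.04 -0.95 0 -0.4; 0 0 0 -0.04 -1 0 -0.4; 0 0 0 -0.04 -1 0 -0.4; 0 0 0 -0.04 -1 0 -0.4")

```text
time: 5.3
eef_pos: [0.5321, -0.0427, 0.2032]
tcp_rot: [-0.002, 1.0, 0.0, -0.0]
contact_force: [0.4, 0.3, -0.8]
opening: 0.804
finger_force: 40.2
```

```bash
python3 - <<'E'
from plant import ctrl
from h import *
import cv2
s=ctrl.get_state();print(s["eef_pos"],s["tcp_rot"],s["qpos"],s["contact_force"])
r=ctrl.read_camera("wrist")
cv2.imwrite("pics/w3.png",cv2.resize(r["image"][:,:,::-1],None,fx=1.5,fy=1.5))
p=s["eef_pos"]
print("held",pix(r,258,282,p[2]+.0106)-p)
for q in ([.614,-.06,.06],[.446,-.053,.06],[.527,.062,.1]): print(np.array(proj(r,q))*1.5)
E
```

```text
[ 0.53208195 -0.04271972  0.20318388] [-2.13389207e-03  9.99997680e-01  2.58367766e-04 -1.42491679e-04] [-2.70473283e-01  1.42302633e-02  1.96207196e+00  4.57990790e-04
  1.16570405e+00 -1.84571798e+00] [ 0.39346019  0.28207697 -0.84516507]
held [-4.79498898e-03 -4.00574875e-05  1.06000000e-02]
[357.55739732 404.00287607]
[366.99244398 111.17771615]
[604.98527178 289.68246889]
```

View pics/w3.png

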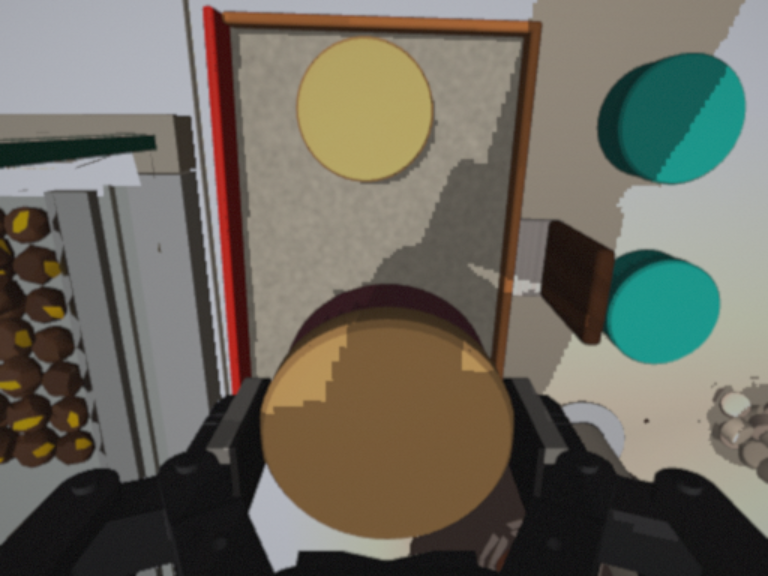

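tin_a's lid is at (366,110), the held tin at (388,425), the fence on the left at x≈230 and the handle at (605,290), all as predicted. Lowering into the middle place.

>>> send_rows(moves="0 0 0 0 -0.06 0.1 -0.4; 0 0 0 0 -0.06 0.3 -0.4; 0 0 0 0 -0.06 0.5 -0.4; 0 0 0 0 -0.06 0.62 -0.4; 0 0 0 0 -0.06 0.7 -0.4; 0 0 0 0 -0.06 0.74 -0.4; 0 0 0 0 -0.06 0.76 -0.4; 0 0 0 0 -0.06 0.76 -0.4; 0 0 0 0 -0.06 0.76 -0.4")

```text
time: 6.48
eef_pos: [0.5328, -0.056, 0.0522]
tcp_rot: [-0.001, 1.0, -0.0, 0.001]
contact_force: [0.0, -0.5, -1.1]
opening: 0.802
finger_force: 40.2
```

>>> send_rows(moves="0 0 0 0 0 0.005 -0.4; 0 0 0 0 0 0.01 -0.4; 0 0 0 0 0 0.012 -0.4; 0 0 0 0 0 0.012 -0.4")

```text
time: 6.98
eef_pos: [0.5324, -0.0559, 0.0494]
tcp_rot: [-0.002, 1.0, -0.0, 0.0]
contact_force: [-0.7, -0.9, 3.3]
opening: 0.802
finger_force: 40.5
```

Contact with the floor; release and rise.

>>> send_rows(moves="0 0 0 0 0 0 -0.2; 0 0 0 0 0 0 0.8; 0 0 0 0 0 0 1; 0 0 0 0 0 0 1; 0 0 0 0 0 0 1; 0 0 0 0 0 -0.05 1; 0 0 0 0 0 -0.15 1; 0 0 0 0 0 -0.35 1; 0 0 0 0 0 -0.6 1; 0 0 0 0 0 -0.8 1; 0 0 0 0 0 -0.8 1")

```text
time: 8.35
eef_pos: [0.5347, -0.0565, 0.2145]
tcp_rot: [-0.002, 1.0, -0.001, 0.005]
contact_force: [-0.5, 0.1, 1.0]
opening: 1.001
finger_force: 0.0
```

```bash
python3 - <<'E'
from plant import ctrl
from h import *
import cv2
s=ctrl.get_state();print(s["eef_pos"],s["tcp_rot"],s["qpos"],s["contact_force"])
r=ctrl.read_camera("wrist"); q=ctrl.read_camera("scene")
a=cv2.resize(r["image"][:,:,::-1],(400,300)); b=cv2.resize(q["image"][180:330,220:420,::-1],(400,300))
cv2.imwrite("pics/w4.png",np.vstack([cv2.resize(a,(533,400))[:, :],cv2.resize(b,(533,200))]) if 0 else np.hstack([a,b]))
p=s["eef_pos"]
for q in ([.527,.062,.1],): print(np.array(proj(r,q))*400/512)
E
```

```text
[ 0.534695   -0.05651339  0.21447388] [-0.00157567  0.99998576 -0.00148824  0.00487598] [-2.94078900e-01  5.89641668e-03  1.94881191e+00 -6.44693408e-06
  1.17668821e+00 -1.86802417e+00] [-0.45258531  0.0598655   1.01138305]
[325.86465194 143.56753694]
```

View pics/w4.png

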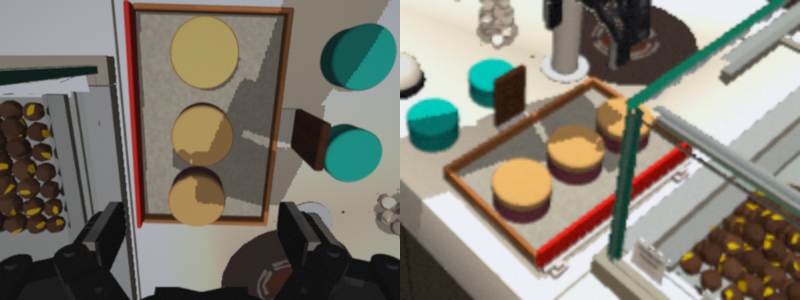

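All three tins stand upright with gaps between them. Moving over the handle.

>>> send_rows(moves="0 0 0 0.01 0.2 0 1; 0 0 0 0.03 0.4 0 1; 0 0 0 0.03 0.55 0.03 0.7; 0 0 0 0.03 0.59 0.05 0.2; 0 0 0 0.03 0.59 0.05 0.2; 0 0 0 0.03 0.59 0.05 0.2; 0 0 0 0.03 0.59 0.05 0.2")

```text
time: 9.32
eef_pos: [0.5261, 0.0613, 0.1991]
tcp_rot: [-0.001, 1.0, -0.0, 0.0]
contact_force: [-0.5, -0.0, 0.4]
opening: 0.599
finger_force: 0.0
```

```bash
python3 - <<'E'
from plant import ctrl
from h import *
import cv2
s=ctrl.get_state();print(s["eef_pos"],s["tcp_rot"],s["qpos"],s["opening"])
r=ctrl.read_camera("wrist")
cv2.imwrite("pics/w5.png",cv2.resize(r["image"][:,:,::-1],None,fx=1.5,fy=1.5))
for q in ([.527,.062,.1],[.502,.062,.1],[.552,.062,.1]): print(np.array(proj(r,q))*1.5)
np.save("w5.npy",{k:v for k,v in r.items() if k!="image"},allow_pickle=True)
E
```

```text
[0.52605777 0.06127153 0.19907747] [-8.68314151e-04  9.99999611e-01 -9.47491989e-05  1.21096746e-04] [-7.56601645e-02  8.78019659e-03  1.97551905e+00 -1.86133862e-04
  1.15703744e+00 -1.64811831e+00] 0.599213849444686
[388.40219992 303.41189853]
[388.57757622 252.28547916]
[388.23791082 351.30613382]
```

View pics/w5.png

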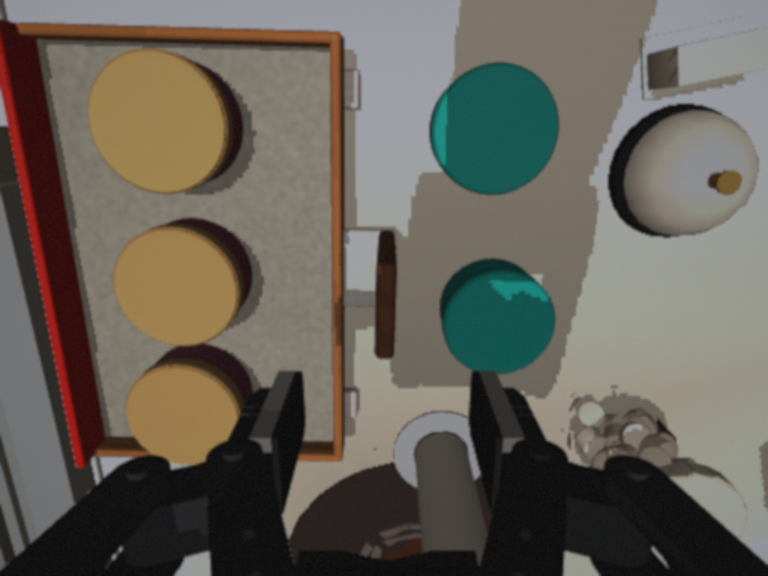

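The handle's top face is centred at (387,296), running straight up the picture with no yaw, and the jaws' centre line is at column 387.

>>> send_rows(moves="0 0 0 0.01 0 0.2 0.2; 0 0 0 0.01 0 0.4 0.2; 0 0 0 0.01 0 0.52 0.2; 0 0 0 0.01 0 0.58 0.2; 0 0 0 0.01 0 0.58 0.2; 0 0 0 0.01 0 0.58 -0.3; 0 0 0 0.01 0 0.58 -0.7; 0 0 0 0.01 0 0.58 -1; 0 0 0 0.01 0 0.58 -1; 0 0 0 0.01 0 0.58 -1; 0 0 0 0.01 0 0.58 -1", newtons=60)

```text
time: 10.75
eef_pos: [0.5248, 0.0607, 0.0844]
tcp_rot: [0.0, 1.0, -0.001, 0.001]
contact_force: [-1.2, -5.9, 3.0]
opening: 0.109
finger_force: 58.4
```

```bash
cat > arc.py <<'E'
from plant import ctrl
from h import *
# rows for raising: handle grip point gp rel. hinge (y=.198,z=.070), tool taken as rigid with the tray
s=ctrl.get_state(); p=s["eef_pos"]; R0=R.from_quat(s["tcp_rot"]); print(p,s["tcp_rot"],s["opening"],s["contact_force"],s["wrist_torque"])
h=np.array([p[0],.0615-.198,.016])
for a in range(0,33,2):
    T=R.from_rotvec([np.radians(a),0,0]); q=h+T.apply(p-h)
    print(a,rel(q,T*R0,s),np.round(q,3))
E
python3 arc.py
```

```text
[0.52477147 0.06072271 0.08441981] [ 1.51717755e-04  9.99999013e-01 -9.87239222e-04  9.87811249e-04] 0.10901644518222203 [-1.18249633 -5.93265088  2.96356254] [-0.74411662  0.16959901 -0.63592366]
0 [0. 0. 0. 0. 0. 0.] [0.525 0.061 0.084]
2 [-0.006  0.     0.    -0.    -0.013 -0.034] [0.525 0.058 0.091]
4 [-0.011  0.     0.    -0.    -0.026 -0.068] [0.525 0.055 0.098]
6 [-0.017  0.     0.    -0.    -0.041 -0.101] [0.525 0.052 0.105]
8 [-0.022  0.     0.    -0.    -0.057 -0.134] [0.525 0.049 0.111]
10 [-0.028  0.     0.    -0.    -0.075 -0.166] [0.525 0.046 0.118]
12 [-0.033  0.     0.    -0.    -0.093 -0.197] [0.525 0.042 0.124]
14 [-0.039  0.     0.    -0.    -0.113 -0.228] [0.525 0.038 0.13 ]
16 [-0.044  0.     0.    -0.001 -0.133 -0.258] [0.525 0.034 0.136]
18 [-0.05   0.     0.    -0.001 -0.155 -0.288] [0.525 0.03  0.142]
20 [-0.056  0.     0.    -0.001 -0.177 -0.316] [0.525 0.025 0.148]
22 [-0.061  0.     0.    -0.001 -0.201 -0.344] [0.525 0.021 0.153]
24 [-0.067  0.     0.    -0.001 -0.225 -0.371] [0.525 0.016 0.159]
26 [-0.072  0.     0.    -0.001 -0.251 -0.397] [0.525 0.011 0.164]
28 [-0.078  0.     0.    -0.001 -0.277 -0.422] [0.525 0.006 0.169]
30 [-0.083  0.     0.    -0.001 -0.304 -0.447] [0.525 0.    0.174]
32 [-0.089  0.     0.    -0.001 -0.332 -0.47 ] [ 0.525 -0.006  0.179]
```

>>> send_rows(moves="-0.006 0 0 0 -0.013 -0.034 -1; -0.011 0 0 0 -0.026 -0.068 -1; -0.017 0 0 0 -0.041 -0.101 -1; -0.022 0 0 0 -0.057 -0.134 -1; -0.028 0 0 0 -0.075 -0.166 -1; -0.028 0 0 0 -0.075 -0.166 -1")

```text
time: 11.5
eef_pos: [0.5244, 0.0465, 0.1165]
tcp_rot: [0.0, 0.996, 0.088, 0.001]
contact_force: [1.0, -0.8, -3.2]
opening: 0.106
finger_force: 59.6
```

```bash
python3 - <<'E'
from plant import ctrl
from h import *
s=ctrl.get_state(); print(s["eef_pos"],np.degrees((R.from_quat(s["tcp_rot"])*down(90).inv()).as_rotvec()),s["contact_force"],s["wrist_torque"],s["qpos"],s["finger_force"])
E
```

```text
[0.52442306 0.04653551 0.11653926] [10.04943576 -0.11396951 -0.02253814] [ 1.00571142 -0.78996601 -3.23312491] [-0.64676581 -0.39299536 -0.78159328] [-0.18332421  0.10781231  2.04624781  0.20230226  1.02698528 -1.86207702] 59.64489698410034
```

>>> send_rows(moves="-0.006 0 0 0 -0.013 -0.034 -1; -0.011 0 0 0 -0.026 -0.068 -1; -0.017 0 0 0 -0.041 -0.101 -1; -0.022 0 0 0 -0.057 -0.134 -1; -0.028 0 0 0 -0.075 -0.166 -1; -0.033 0 0 0 -0.093 -0.197 -1; -0.039 0 0 0 -0.113 -0.228 -1; -0.044 0 0 0 -0.133 -0.258 -1; -0.05 0 0 0 -0.155 -0.288 -1; -0.056 0 0 0 -0.177 -0.316 -1; -0.056 0 0 0 -0.177 -0.316 -1; -0.056 0 0 0 -0.177 -0.316 -1")

```text
time: 13.0
eef_pos: [0.5232, 0.0015, 0.173]
tcp_rot: [-0.002, 0.965, 0.262, -0.002]
contact_force: [-5.9, 3.3, 3.5]
opening: 0.109
finger_force: 62.2
```

```bash
python3 - <<'E'
from plant import ctrl
from h import *
import cv2
s=ctrl.get_state(); print(s["eef_pos"],np.degrees((R.from_quat(s["tcp_rot"])*down(90).inv()).as_rotvec()),s["contact_force"],s["wrist_torque"],s["qpos"],s["finger_force"])
r=ctrl.read_camera("wrist"); q=ctrl.read_camera("scene")
a=cv2.resize(r["image"][:,:,::-1],(400,300)); b=cv2.resize(q["image"][150:330,200:440,::-1],(400,300))
cv2.imwrite("pics/w6.png",np.hstack([a,b]))
E
```

```text
[0.52320486 0.0014708  0.17300904] [30.42297957  0.20218045  0.2251489 ] [-5.89921121  3.30533439  3.46944639] [-0.37067793  0.6331399  -0.47653628] [-0.40973387  0.0971806   1.99970932  0.49899354  1.31285158 -2.18038954] 62.20944106578827
```

View pics/w6.png

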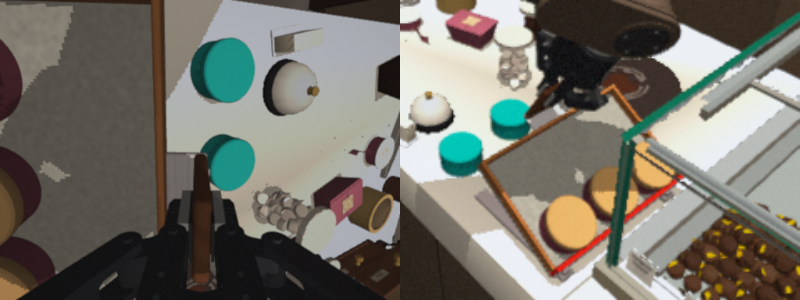

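At 30° all three tins rest against the red fence (right half, (570,220), (615,195), (655,170)). Now lowering along the same arc.

```bash
python3 - <<'E'
import numpy as np
# hinge in tool frame at gripping: tool y offset -0.197, tool z +.0684
h=np.array([-.1972,.0684])
for a in np.arange(2,31,2.):
    t=np.radians(a); M=np.array([[np.cos(t),-np.sin(t)],[np.sin(t),np.cos(t)]]); print(a,round(a/360,4),np.round((h-M@h)/.2,3))
E
```

```text
2.0 0.0056 [0.011 0.035]
4.0 0.0111 [0.021 0.07 ]
6.0 0.0167 [0.03  0.105]
8.0 0.0222 [0.038 0.141]
10.0 0.0278 [0.044 0.176]
12.0 0.0333 [0.05  0.212]
14.0 0.0389 [0.053 0.249]
16.0 0.0444 [0.056 0.285]
18.0 0.05 [0.057 0.321]
20.0 0.0556 [0.058 0.358]
22.0 0.0611 [0.056 0.394]
24.0 0.0667 [0.054 0.431]
26.0 0.0722 [0.05  0.467]
28.0 0.0778 [0.045 0.503]
30.0 0.0833 [0.039 0.539]
```

>>> send_rows(moves="0.0056 0 0 0 0.011 0.035 -1; 0.0111 0 0 0 0.021 0.07 -1; 0.0167 0 0 0 0.03 0.105 -1; 0.0222 0 0 0 0.038 0.141 -1; 0.0278 0 0 0 0.044 0.176 -1; 0.0333 0 0 0 0.05 0.212 -1; 0.0389 0 0 0 0.053 0.249 -1; 0.0444 0 0 0 0.056 0.285 -1; 0.05 0 0 0 0.057 0.321 -1; 0.0556 0 0 0 0.058 0.358 -1; 0.0556 0 0 0 0.058 0.358 -1")

```text
time: 14.48
eef_pos: [0.5243, 0.0471, 0.1155]
tcp_rot: [-0.002, 0.996, 0.088, 0.001]
contact_force: [3.2, -0.3, -3.2]
opening: 0.103
finger_force: 62.6
```

>>> send_rows(moves="0.0028 0 0 0 0.006 0.018 -1; 0.0056 0 0 0 0.011 0.035 -1; 0.0083 0 0 0 0.016 0.053 -1; 0.0111 0 0 0 0.021 0.07 -1; 0.0139 0 0 0 0.026 0.088 -1; 0.0167 0 0 0 0.03 0.105 -1; 0.0194 0 0 0 0.034 0.123 -1; 0.0222 0 0 0 0.038 0.141 -1; 0.0236 0 0 0 0.04 0.15 -1; 0.025 0 0 0 0.041 0.159 -1; 0.0257 0 0 0 0.042 0.163 -1; 0.0257 0 0 0 0.042 0.163 -1")

```text
time: 15.98
eef_pos: [0.5246, 0.0604, 0.0855]
tcp_rot: [-0.001, 1.0, 0.007, 0.001]
contact_force: [6.5, -5.4, -5.8]
opening: 0.109
finger_force: 61.1
```

```bash
python3 - <<'E'
from plant import ctrl
from h import *
s=ctrl.get_state(); print(s["eef_pos"],np.degrees((R.from_quat(s["tcp_rot"])*down(90).inv()).as_rotvec()),s["contact_force"],s["wrist_torque"],rel([.5248,.0607,.0844],down(90),s))
E
```

```text
[0.52463216 0.060423   0.08545284] [ 0.83760208 -0.10695831  0.17093485] [ 6.47253087 -5.41332436 -5.82855616] [-1.12343382 -0.64125774 -0.86105781] [ 0.002  0.     0.    -0.001  0.001  0.005]
```

>>> send_rows(moves="0.001 0 0 0 0.002 0.006 -1; 0.0018 0 0 0 0.003 0.012 -1; 0.0024 0 0 0 0.004 0.016 -1; 0.0024 0 0 0 0.004 0.016 -1; 0.0024 0 0 0 0.004 0.016 -1")

```text
time: 16.6
eef_pos: [0.5247, 0.0608, 0.0843]
tcp_rot: [-0.001, 1.0, -0.0, 0.0]
contact_force: [0.5, -6.9, 4.9]
opening: 0.108
finger_force: 62.2
```

The pose and force match those at the grasp, so the tray lies flat. Release and withdraw straight up.

>>> send_rows(moves="0 0 0 0 0 0 -0.6; 0 0 0 0 0 0 -0.2; 0 0 0 0 0 0 0.2; 0 0 0 0 0 0 0.2; 0 0 0 0 0 0 0.2; 0 0 0 0 0 -0.1 0.2; 0 0 0 0 0 -0.3 0.2; 0 0 0 0 0 -0.55 0.2; 0 0 0 0 0 -0.75 0.2; 0 0 0 0 0 -0.75 0.2; 0 0 0 0 0 -0.75 0.2")

```text
time: 17.98
eef_pos: [0.5233, 0.062, 0.2315]
tcp_rot: [-0.002, 1.0, 0.001, -0.001]
contact_force: [-0.8, 0.6, -0.8]
opening: 0.603
finger_force: 0.0
```

```bash
python3 - <<'E'
from plant import ctrl
from h import *
import cv2
s=ctrl.get_state(); print(s["eef_pos"])
r=ctrl.read_camera("wrist"); q=ctrl.read_camera("scene")
a=cv2.resize(r["image"][:,:,::-1],(400,300)); b=cv2.resize(q["image"][150:330,200:440,::-1],(400,300))
cv2.imwrite("pics/w7.png",np.hstack([a,b]))
E
```

```text
[0.52327135 0.06200957 0.23149165]
```

View pics/w7.png

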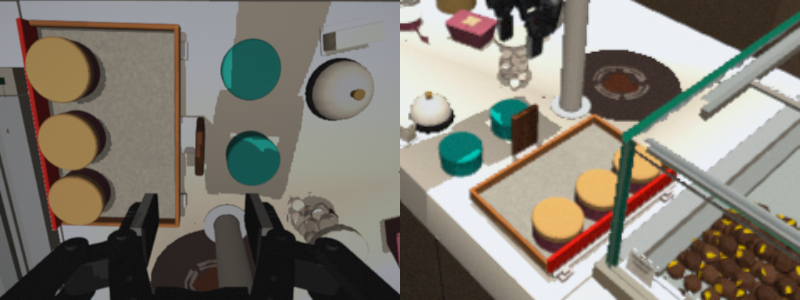

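The tray lies flat with all three tins upright in a row against the fence, at (60,70), (70,140) and (78,197) in the left half. The gripper is clear.

```bash
python3 -c "
from plant import ctrl
print(ctrl.sign_off())"
```

```text
the job is handed in; nothing more can be done
None
```

I stood the tin in the middle place and raised the tray to about 30°, which slid all three tins into a row against the red fence; I then lowered it flat, let go and handed in at about 18 s, with nothing else seen to have moved.

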